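# Clamp the sample vessel shut in its stand

### The job

Close the clamp over the sample vessel with your fingers only: push the steel strap round until it lies over the vessel's lid against its stop, then push the cam lever on the strap all the way down so that the pad presses on the lid, and come away. Do not press the lever down before the strap is over the lid; leave the vessel seated in the stand, lift nothing, and do not disturb the beaker, the bottle or the tub standing around it.

Things in the scene. Friction and masses are not known exactly. Their poses are not given: they have to be found in the camera images.
- stand: Grey clamp stand, fixed to the bench. Its origin is on the bench (z = 0) directly below the strap's upright pivot. Base plate 130 (its x) by 235 (its y) by 15 mm, from y = -45 to y = +190 mm. The vessel's well is centred at y = +95 mm. A stop post (143 mm high, at x = +21, y = +137 mm) with a small lip over the strap marks where the closed strap ends: closed, the strap lies along the stand's +y, over the vessel.
- strap (a joint): Swing angle of the strap about the vertical pivot, rad: 0 = swung fully open (80 degrees away, on the stand's -x side), 1.40 = closed, lying along the stand's +y against its stop. It grows as the strap turns clockwise seen from above. It stays where it is left; about 2 N at the tab moves it.
- strap_pivot (a point): Point on the strap's vertical pivot axis at the strap's mid-height, 127 mm above the bench. The strap is a flat steel bar 24 mm wide and 14 mm thick (z = 120 to 134 mm), from 18 mm behind the pivot to 172 mm ahead of it.
- strap_tab (a point): Middle of the upright steel tab near the strap's free end, 158 mm from the pivot axis: 12 mm thick across the strap, 18 mm along it, 42 mm high (132 to 174 mm above the bench). Its frame: y points out along the strap away from the pivot, z up, so the strap closes towards its +x, and the face to push is the -x one. Beside it, the lip of the stop post ends at 143 mm from the pivot and 143 mm above the bench.
- cam_lever (a joint): Angle of the cam lever, rad: 0 = raised 60 degrees above level, 1.05 = fully down, level, lying along the strap over its pivot. Raised, it leans from its pivot back towards the strap's pivot. It stays where it is left; about 3 N on the grip moves it, up to about 6 N once the pad meets the lid; when fully down it holds itself.
- lever_pivot (a point): The cam lever's level pivot axis, on the strap 95 mm from the strap's pivot, 150 mm above the bench, between two steel cheeks that reach to 161 mm. Same axes as strap_tab; the lever turns about x.
- lever_grip (a point): Middle of the upper face of the lever's black grip, 80 mm from the lever's pivot axis and 7 mm above the lever's centre line. The grip is 24 mm wide, 55 mm long and 12 mm thick and ends 108 mm from the pivot. Frame: z is the outward normal of the upper face (the face to push), -y points to the lever's free end. Fully down this point lies 157 mm above the bench, 15 mm from the strap's pivot.
- press_pad: Round rubber pad, 30 mm across and 6 mm thick, under the strap 95 mm from the strap's pivot; origin at the centre of its underside, 107 mm above the bench with the lever at 0. The lever drives it down 10 mm through a spring, so that it presses on the lid with about 10 N or more.
- vessel: Loose round steel vessel with its lid, 64 mm across (lid 68 mm), 85 mm high, standing in the stand's 12 mm deep well on the base plate, lid top 100 mm above the bench; origin at the centre of its underside. Not to be lifted.
- beaker: Glass beaker, 68 mm across and 88 mm high, standing near the stand; origin at the centre of its underside. Leave alone.
- reagent: Amber glass bottle with a black cap, 60 mm across and 125 mm high; origin at the centre of its underside. Leave alone.
- tub: White plastic tub with a screw lid, 70 mm across and 60 mm high; origin at the centre of its underside. Leave alone.

How it is judged:
By the outcome, as a careful person would: the job done as asked, in the order asked, and still so for the second after the job is handed in, with the robot touching nothing.
It also fails if it takes over 48 s, if anything falls off the work surface, if the arm or the gripper's body presses on something with over 40 N, if the wrist force passes 120 N, or if a joint passes its speed limit or range.

### The arm

A 6-joint arm with a two-finger parallel gripper is mounted at the origin on the work surface. World frame = base frame: x ahead of the robot, y to its left, z up, the work surface at z = 0. Lengths are in mm, angles in rad, forces in N, time in s.
With the tool pointing down it reaches from about 350 to 775 mm from the base axis. Payload 7.3 kg.
Tool frame: the origin (TCP) lies at the very end of the fingers, on their centre line; the grasp point (between the pads) lies 19 mm behind it; z points along the fingers, x is the direction in which the jaws open and shut, and the axes are right-handed (so a half turn about z gives the same grasp; the last joint's range is limited). The gripper opens to 92 mm and grips with 3 to 60 N. Pads are 19 mm wide; open, the fingers measure 130 mm over their backs; the gripper's body (75 mm by 190 mm) begins 47 mm behind the grasp point.
Start: joints at [-1.483, 0.342, 1.524, -0, 1.275, -0.146], TCP at [121.651, -510.731, 226.741] pointing down, gripper open.
Joint ranges: [-2.53, 2.53], [-0.77, 2.02], [0.04, 2.7], [-1, 4.14], [0.28, 2.66], [-3.11, 3.11]. Speed limits (rad/s): [2.57, 2.57, 3.14, 3.14, 3.14, 3.14].

### API

Orientations are given as [roll, pitch, yaw] about the fixed x, y, z axes, in that order (R = Rz(yaw) Ry(pitch) Rx(roll)).
In Python, from plant import bot, capture, camera_params gives the robot as it stands.
- The arm moves only by the shell command python3 -m jog 'ROWS' [OPENING]. ROWS is a JSON object of lists of equal length, an entry for each row: "xyz": the shift along the world's x, y, z as a fraction of full scale, a list of three; "angular": the turn, a rotation vector about the world's x, y, z as a fraction of full scale, a list of three. In form: {"xyz": [[x, y, z], ...], "angular": [[wx, wy, wz], ...]}. A call has 1 to 10 rows; each row shifts and turns the pose as measured when the row begins; what a row does not reach is not made up. Full scale, the value 1, is 2 cm for a shift and 6 degrees for a turn. A row lasts 1/10 s, in which the tool goes at most 50 mm and 8.59 degrees, less where a joint would pass 70% of its speed; a pose out of reach is approached as far as the arm can. A call with a number of a shift or a turn outside -1 to 1 is refused whole. A call with a gripper value outside its range is refused whole. OPENING is the closure, from -1 (fully open) to 1 (shut), set as the call begins (- or left out, the last holds). The fingers move at their own pace and stop on an object; the grip force is fixed at half the most. Time passes only in rows, so rows that do not move let the fingers close. It gives the time, the measured TCP pose, the force and the opening at its end, in the units of the state.
- bot.get_obs(): the state, without advancing time (a new reading comes with each control period).
- capture(name): name is "side" or "top"; returns the picture (480x640x3 uint8, red, green, blue); there is no depth.
- camera_params(name): a dict with "fx", "fy", "cx", "cy" (pixels), "rvec" (rotation vector, rad) and "tvec" (3), from world to camera coordinates, as OpenCV has them. Camera axes: x right, y down, z forward; pixel columns grow to the right and rows downward; lengths in mm; the calibration is good to about 2 mm. A picture is of the moment at which its call begins. camera_params takes no time and is no camera call.
- bot.close_job(): hands the job in, once; it reports no verdict.
The state is a dict: "time": time; "joint_positions": joint angles; "dq": joint speeds; "tau": joint torques, N m; "tool_pos": TCP position; "tcp_rot": TCP orientation; "contact_force": force on the tool from outside, world axes, zero at the start; "moment": the same for the moment, N m; "grip_width": finger opening in mm.
Only numpy, scipy, OpenCV 4.12 (cv2) and the standard library are available. Lean on these libraries where they do the work, as an engineer would, in place of code of your own. Each camera call takes 0.05 s, during which the arm holds its last target.

## Working session

There is one attempt and no reset: what is moved stays moved. The work goes in short steps, Python scripts to look and compute and a shell command to move; the robot and the scene stay as the last step left them, time stands still between calls to the robot, and variables do not carry over. Pictures are saved under pics/ and viewed, and the job is handed in when it is done.

```bash
ls; mkdir -p pics
python3 - <<'E'
from plant import bot,capture,camera_params
import cv2
for n in("top","side"):
    cv2.imwrite(f"pics/{n}0.png",capture(n)[:,:,::-1]); print(n,camera_params(n))
print(bot.get_obs())
E
```

```text
pics
top {'fx': 623.654818002818, 'fy': 623.654818002818, 'cx': 314.49401530698634, 'cy': 232.14437818038903, 'rvec': array([ 2.20665241, -2.14267579,  0.07309335]), 'tvec': array([ -40.25155545,  603.52992904, 1173.04637497])}
side {'fx': 467.1403694500198, 'fy': 467.1403694500198, 'cx': 320.4419189516723, 'cy': 238.92790437895664, 'rvec': array([ 2.36226418, -0.71000332,  0.26698116]), 'tvec': array([-534.77079061,  325.71682178,  766.1874574 ])}
{'time': 0.1, 'joint_positions': array([-1.48301209e+00,  3.42640595e-01,  1.52490385e+00, -6.73879306e-05,
        1.27537821e+00, -1.46018202e-01]), 'dq': array([-0.00116469, -0.00306171, -0.00233644, -0.00186547,  0.00100878,
       -0.00094647]), 'tau': array([ 1.60410560e-03, -4.32005382e+01, -2.44694173e+01,  7.19699822e-02,
        5.26016566e-02, -4.81631332e-05]), 'tool_pos': array([ 121.592101  , -510.36415052,  226.12707158]), 'tcp_rot': array([-3.14146289e+00,  1.32522659e-03, -1.33697414e+00]), 'contact_force': array([-0.27965069,  0.73975363, -0.701269  ]), 'moment': array([-0.02795781,  0.02542584,  0.02907027]), 'grip_width': 91.75876019137439}
```

View pics/top0.png

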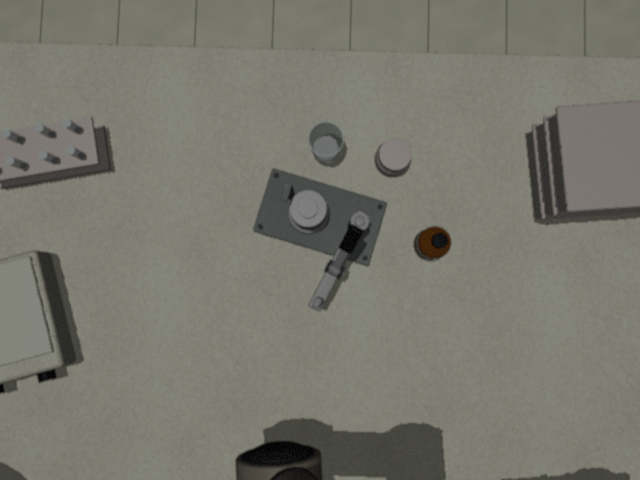

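View pics/side0.png

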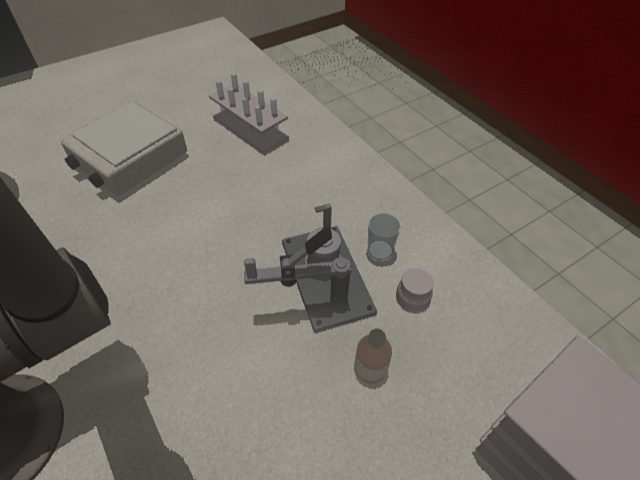

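```bash
cat > h.py <<'E'
import cv2,numpy as np
from plant import camera_params
def ray(n,uv):
    p=camera_params(n);R=cv2.Rodrigues(p['rvec'])[0];c=-R.T@p['tvec']
    d=R.T@np.array([(uv[0]-p['cx'])/p['fx'],(uv[1]-p['cy'])/p['fy'],1]);return c,d
def onz(n,uv,z):
    c,d=ray(n,uv);return c+d*(z-c[2])/d[2]
def proj(n,P):
    p=camera_params(n);K=np.array([[p['fx'],0,p['cx']],[0,p['fy'],p['cy']],[0,0,1]])
    return cv2.projectPoints(np.float64(P).reshape(-1,1,3),p['rvec'],p['tvec'],K,None)[0].reshape(-1,2)
def two(a,b):
    c1,d1=ray("top",a);c2,d2=ray("side",b)
    s=np.linalg.lstsq(np.c_[d1,-d2],c2-c1,rcond=None)[0]
    return (c1+s[0]*d1+c2+s[1]*d2)/2
E
python3 - <<'E'
import cv2
a=cv2.imread("pics/top0.png")[115:325,240:460]
b=cv2.imread("pics/side0.png")[195:395,230:450]
cv2.imwrite("pics/t0c.png",cv2.resize(a[:200,:],None,fx=3,fy=3,interpolation=2)[:600])
cv2.imwrite("pics/s0c.png",cv2.resize(b,None,fx=3,fy=3,interpolation=2))
E
```

```text
(no output)
```

View pics/t0c.png

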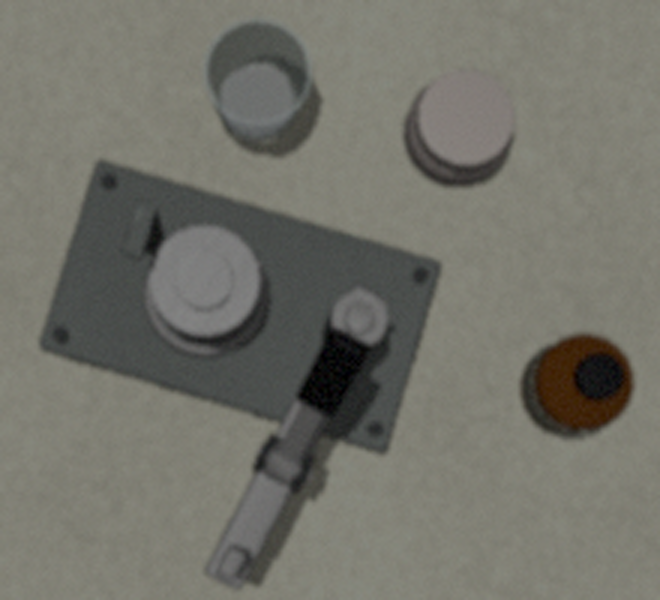

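View pics/s0c.png

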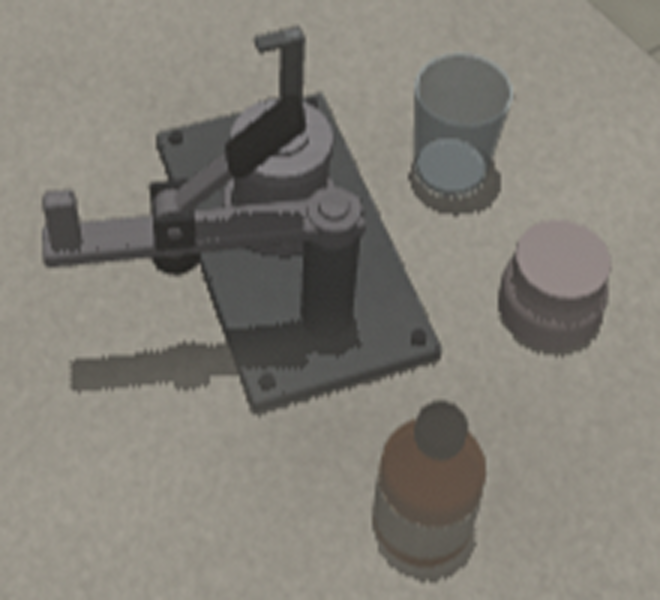

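Run:
```python
from h import *
np.set_printoptions(precision=1,suppress=True)
T=lambda x,y:(240+x/3,115+y/3)
S=lambda x,y:(230+x/3,195+y/3)
c=np.array([onz("top",T(*p),15)[:2] for p in((98,160),(440,262),(385,452),(42,347))])
print(c)
ey=((c[0]-c[1])+(c[3]-c[2]));ey/=np.linalg.norm(ey); ex=np.array([ey[1],-ey[0]])
ctr=c.mean(0); o=ctr-ey*72.5
print("ey",ey,"ex",ex,"origin",o,"yaw",np.arctan2(ex[1],ex[0]), np.linalg.norm(c[0]-c[1]),np.linalg.norm(c[0]-c[3]))
lid=onz("top",T(205,280),100); print("lid",lid,o+95*ey)
pv=two(T(362,318),S(333,210));print("pivot top",pv)
tab=onz("top",T(236,560),174);print("tab top",tab, two(T(236,560),S(60,197)))
v=tab[:2]-o;print(np.linalg.norm(v),"closing angle ccw from ey",np.degrees(np.arctan2(v[1],v[0])-np.arctan2(ey[1],ey[0])))
print("beaker top",onz("top",T(260,73),88),"tub",onz("top",T(465,118),60),"bottle cap",onz("top",T(600,376),125))
print("beaker bottom", onz("top",T(257,105),3))
```

```text
[[ 727.6   62.9]
 [ 667.1 -160.5]
 [ 543.5 -127.8]
 [ 604.6   94.8]]
ey [0.3 1. ] ex [ 1.  -0.3] origin [ 616.7 -102.6] yaw -0.2661599001613174 231.44083073979934 127.04007060894041
lid [641.1 -11.1 100. ] [641.6 -10.9]
pivot top [ 616.8 -103.5  134.5]
tab top [476.8 -34.9 174. ] [476.1 -34.6 173.3]
155.36078988783382 closing angle ccw from ey 79.42739958408322
beaker top [771.  -40.6  88. ] tub [ 752.4 -169.7   60. ] bottle cap [ 588.4 -243.9  125. ]
beaker bottom [769.3 -39.4   3. ]
```

```bash
python3 -m jog '{"xyz":[[0.6,0.8,0],[0.6,0.8,0],[0.6,0.8,0],[0.6,0.8,0],[0.6,0.8,0],[0.6,0.8,0],[0.6,0.8,0],[0.6,0.8,0],[0.6,0.8,0],[0.6,0.8,0]],"angular":[[0,0,0.9],[0,0,0.9],[0,0,0.9],[0,0,0.9],[0,0,0.9],[0,0,0.9],[0,0,0.9],[0,0,0.9],[0,0,0.9],[0,0,0.9]]}' 1
```

```text
time: 1.1
tool_pos: [243.2, -343.4, 222.0]
tcp_rot: [-3.138, 0.008, -0.362]
contact_force: [0.4, 0.2, -0.0]
grip_width: 16.4
```

```bash
python3 -m jog '{"xyz":[[0.75,0.9,0],[0.75,0.9,0],[0.75,0.9,0],[0.75,0.9,0],[0.75,0.9,0],[0.75,0.9,0],[0.75,0.9,0],[0.75,0.9,0],[0.75,0.9,0],[0.75,0.9,0]],"angular":[[0,0,1],[0,0,1],[0,0,1],[0,0,1],[0,0,1],[0,0,1],[0,0,1],[0,0,1],[0,0,1],[0,0,1]]}'
```

```text
time: 2.1
tool_pos: [396.6, -153.7, 219.7]
tcp_rot: [-3.132, 0.011, 0.729]
contact_force: [0.6, 0.3, 0.7]
grip_width: 0.2
```

```bash
python3 -m jog '{"xyz":[[0.58,0.75,0],[0.58,0.75,0],[0.58,0.75,0],[0.58,0.75,0],[0.58,0.75,0],[0,0,-0.8],[0,0,-0.8],[0,0,-0.8],[0,0,-0.8],[0,0,0]],"angular":[[0,0,0.75],[0,0,0.75],[0,0,0.75],[0,0,0.75],[0,0,0.75],[0,0,0],[0,0,0],[0,0,0],[0,0,0],[0,0,0]]}'
python3 - <<'E'
from plant import *
import cv2
for n in("top","side"):
    cv2.imwrite(f"pics/{n}1.png",capture(n)[:,:,::-1])
a=cv2.imread("pics/side1.png")[170:370,180:440]
cv2.imwrite("pics/s1c.png",cv2.resize(a,None,fx=3,fy=3))
E
```

```text
time: 3.1
tool_pos: [456.7, -71.2, 151.2]
tcp_rot: [-3.127, 0.012, 1.148]
contact_force: [0.1, 0.5, -0.2]
grip_width: 0.1
```

View pics/s1c.png

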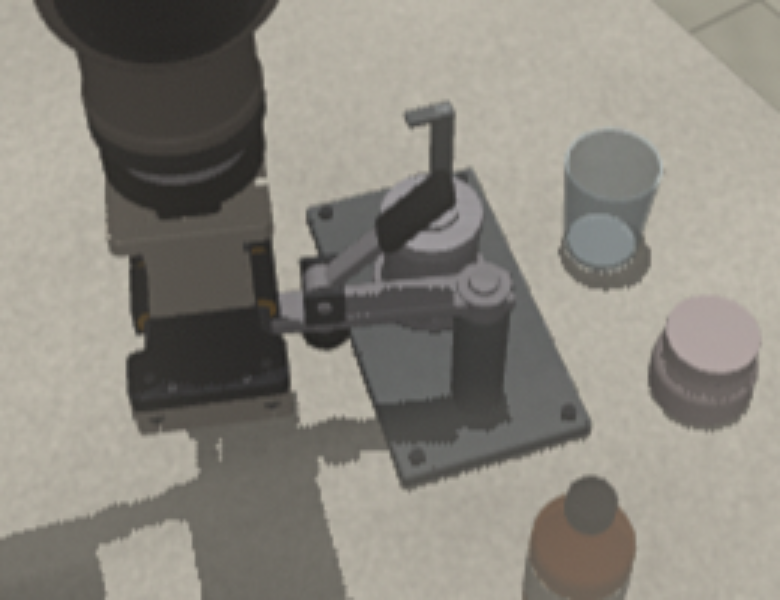

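View pics/top1.png

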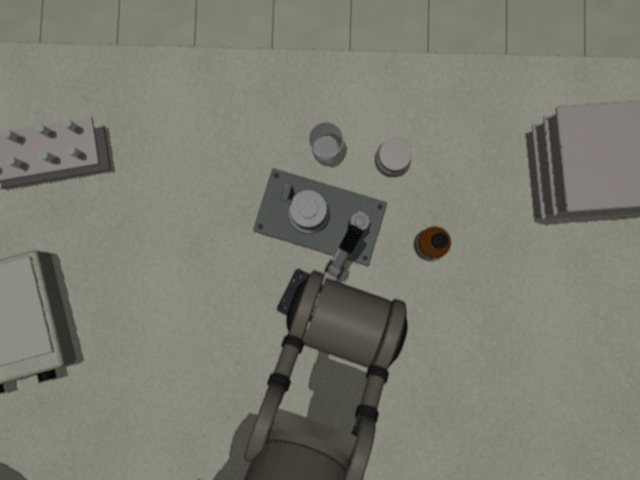

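```bash
cat > arc.py <<'E'
import numpy as np,sys
from plant import bot
s=bot.get_obs();p=s['tool_pos'];O=np.array([616.7,-102.9])
step=float(sys.argv[1]);n=int(sys.argv[2])
v=p[:2]-O;r=np.hypot(*v);al=np.degrees(np.arctan2(v[1],v[0]));yaw=np.degrees(s['tcp_rot'][2])
# strap angle if the finger back (19) touches the tab (6): tan offset 25
th=al-np.degrees(np.arcsin(25/r))
print("r",r,"strap if touching",th,"joint",1.40-np.radians(th-74.8),"yaw err",yaw-(th-90),"force",s['contact_force'],"z",p[2])
a=np.radians(al-step*np.arange(n+1));P=O+160*np.c_[np.cos(a),np.sin(a)];P[0]=p[:2]
print(np.round(np.diff(P,axis=0)/20,2).tolist(),step/6)
E
python3 arc.py 4 10
```

```text
r 161.72670230781634 strap if touching 159.95298910183323 joint -0.08620002774183888 yaw err -4.201563312820383 force [-0.21017352  0.92554921 -0.1458926 ] z 153.06578554106656
[[0.21, 0.53], [0.16, 0.53], [0.2, 0.52], [0.24, 0.51], [0.27, 0.49], [0.31, 0.47], [0.34, 0.45], [0.37, 0.42], [0.4, 0.39], [0.42, 0.37]] 0.6666666666666666
```

```bash
python3 -m jog '{"xyz":[[0.2,0.52,-0.02],[0.16,0.53,0],[0.2,0.52,0],[0.24,0.51,0],[0.27,0.49,0],[0.31,0.47,0],[0.34,0.45,0],[0.37,0.42,0]],"angular":[[0,0,0],[0,0,-0.67],[0,0,-0.67],[0,0,-0.67],[0,0,-0.67],[0,0,-0.67],[0,0,-0.67],[0,0,-0.67]]}'; python3 arc.py 4 10
```

```text
time: 4.0
tool_pos: [502.5, 10.4, 158.4]
tcp_rot: [-3.138, 0.013, 0.636]
contact_force: [-1.1, -2.2, -1.6]
grip_width: 0.5
r 160.8623200562643 strap if touching 126.30548172919897 joint 0.5010597609996953 yaw err 0.12695163308357138 force [-1.07150071 -2.20609053 -1.59502594] z 158.43323550120226
[[0.44, 0.35], [0.43, 0.35], [0.46, 0.32], [0.48, 0.29], [0.5, 0.26], [0.51, 0.22], [0.53, 0.18], [0.54, 0.15], [0.55, 0.11], [0.55, 0.07]] 0.6666666666666666
```

```bash
python3 -m jog '{"xyz":[[0.43,0.35,-0.06],[0.43,0.35,-0.06],[0.46,0.32,-0.06],[0.48,0.29,-0.06],[0.5,0.26,-0.06],[0.51,0.22,-0.06],[0.53,0.18,-0.06],[0.54,0.15,-0.06],[0.55,0.11,-0.06]],"angular":[[0,0,-0.67],[0,0,-0.67],[0,0,-0.67],[0,0,-0.67],[0,0,-0.67],[0,0,-0.67],[0,0,-0.67],[0,0,-0.67],[0,0,-0.67]]}'; python3 arc.py 2 10
```

```text
time: 4.9
tool_pos: [594.8, 61.5, 156.3]
tcp_rot: [3.138, 0.01, -0.02]
contact_force: [-2.5, -1.4, 0.7]
grip_width: 0.6
r 165.88256413618177 strap if touching 88.9269686134393 joint 1.153437884369586 yaw err -0.09608069176331235 force [-2.49359424 -1.42651855  0.6939374 ] z 156.25000960302432
[[0.32, -0.26], [0.28, 0.02], [0.28, 0.01], [0.28, 0.0], [0.28, -0.01], [0.28, -0.02], [0.28, -0.03], [0.28, -0.04], [0.28, -0.05], [0.27, -0.06]] 0.3333333333333333
```

```bash
python3 -m jog '{"xyz":[[0.28,-0.06,-0.04],[0.28,-0.07,-0.04],[0.28,-0.07,-0.04],[0.28,-0.07,-0.04],[0.28,-0.07,-0.04]],"angular":[[0,0,-0.33],[0,0,-0.33],[0,0,-0.33],[0,0,-0.33],[0,0,-0.33]]}'; python3 arc.py 1 6
```

```text
time: 5.4
tool_pos: [623.8, 61.8, 156.0]
tcp_rot: [-3.141, 0.01, -0.199]
contact_force: [-1.7, 0.5, -0.2]
grip_width: 0.5
r 164.8448453493526 strap if touching 78.80168529865375 joint 1.3301574159098393 yaw err -0.2290231236923006 force [-1.71309057  0.51365793 -0.23419481] z 156.03439390042817
[[0.13, -0.25], [0.14, -0.01], [0.14, -0.01], [0.14, -0.01], [0.14, -0.02], [0.14, -0.02]] 0.16666666666666666
```

```bash
python3 -m jog '{"xyz":[[0.14,-0.04,-0.03],[0.14,-0.04,-0.03],[0.14,-0.04,-0.03],[0.14,-0.04,-0.03]],"angular":[[0,0,-0.17],[0,0,-0.17],[0,0,-0.17],[0,0,-0.17]]}'; python3 arc.py 1 2;  python3 -m jog '{"xyz":[[0.14,-0.04,-0.03],[0.14,-0.04,-0.03]],"angular":[[0,0,0],[0,0,0]]}'; python3 arc.py 1 2
```

```text
time: 5.8
tool_pos: [635.8, 60.8, 155.7]
tcp_rot: [-3.14, 0.008, -0.274]
contact_force: [-1.9, 0.4, 1.2]
grip_width: 0.7
r 164.8023450401485 strap if touching 74.62957943633478 joint 1.4029743999490625 yaw err -0.31066527824001433 force [-1.91473544  0.38314562  1.15117461] z 155.69365723333635
[[0.11, -0.26], [0.14, -0.02]] 0.16666666666666666
time: 6.0
tool_pos: [637.3, 60.5, 155.5]
tcp_rot: [-3.141, 0.019, -0.274]
contact_force: [-19.4, 3.8, 15.4]
grip_width: 0.3
r 164.6551142497871 strap if touching 74.0971651076183 joint 1.4122667829699607 yaw err 0.2035158921435496 force [-19.43226825   3.79641027  15.42869552] z 155.50903141247952
[[0.11, -0.25], [0.14, -0.02]] 0.16666666666666666
```

```bash
python3 -m jog '{"xyz":[[-0.3,0.08,0.02],[-0.8,0.22,0],[-0.8,0.22,0],[0,0,0.9],[0,0,0.9],[0,0,0.9]],"angular":[[0,0,0],[0,0,0],[0,0,0],[0,0,0],[0,0,0],[0,0,0]]}'
python3 - <<'E'
from plant import *
import cv2
for n in("top","side"):
    cv2.imwrite(f"pics/{n}2.png",capture(n)[:,:,::-1])
a=cv2.imread("pics/side2.png")[170:370,180:440]
cv2.imwrite("pics/s2c.png",cv2.resize(a,None,fx=3,fy=3))
a=cv2.imread("pics/top2.png")[115:315,220:460]
cv2.imwrite("pics/t2c.png",cv2.resize(a,None,fx=3,fy=3))
E
```

```text
time: 6.6
tool_pos: [597.2, 70.5, 208.4]
tcp_rot: [3.141, 0.021, -0.275]
contact_force: [-0.1, 1.2, -0.1]
grip_width: 0.1
```

View pics/s2c.png

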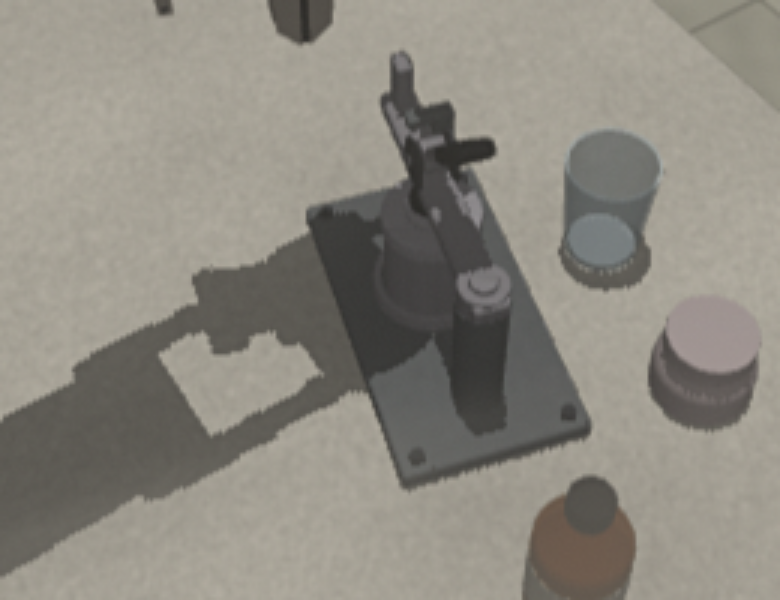

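View pics/t2c.png

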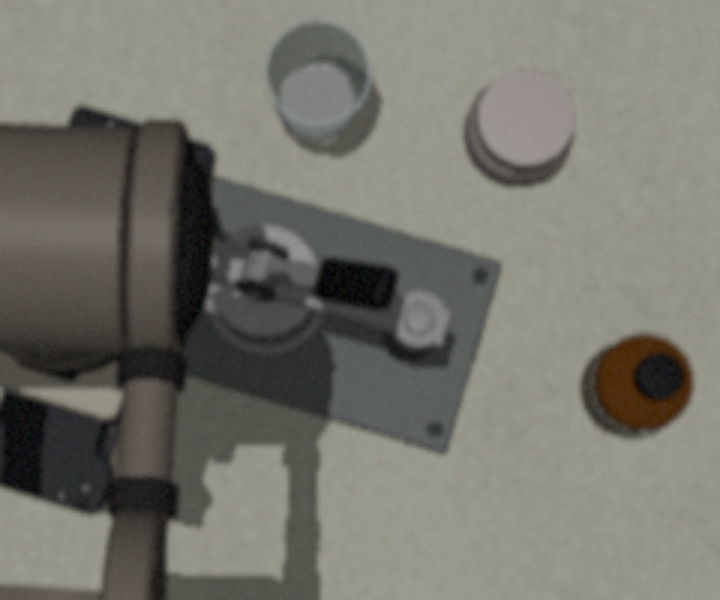

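```bash
python3 -m jog '{"xyz":[[0.43,-0.86,0.3],[0.43,-0.86,0.3],[0.43,-0.86,0.2],[0.43,-0.86,0.1],[0.43,-0.86,0.1],[0,0,0]],"angular":[[0,0,0],[0,0,0],[0,0,0],[0,0,0],[0,0,0],[0,0,0]]}'
cat > lev.py <<'E'
import numpy as np
from plant import bot
s=bot.get_obs();p=s['tool_pos'];O=np.array([616.7,-102.9]);ey=np.array([.263,.9648]);ex=np.array([.9648,-.263])
v=p[:2]-O;x,y=v@ex,v@ey;z=p[2]
# lever angle if -y bottom edge on face
yc=y-9.5
dy,dz=95-yc,z-150; R=np.hypot(dy,dz)
a=np.degrees(np.arctan2(dz,dy)-np.arcsin(min(1,7/R)))
print("x %.1f y %.1f z %.1f R %.1f a %.1f yaw %.3f F"%(x,y,z,R,a,s['tcp_rot'][2]),s['contact_force'].round(1))
A=np.radians(np.r_[np.arange(56,0,-4),0,-1]);
for k in A:
    q=O+(95-80*np.cos(k)+7*np.sin(k)+9.5)*ey; print(int(round(np.degrees(k))),q.round(1),round(150+80*np.sin(k)+7*np.cos(k),1))
E
python3 lev.py
```

```text
time: 7.3
tool_pos: [643.0, -18.8, 225.4]
tcp_rot: [3.141, 0.017, -0.274]
contact_force: [-0.3, 0.5, 0.1]
grip_width: 0.3
x 3.3 y 88.1 z 225.4 R 77.1 a 72.5 yaw -0.274 F [-0.3  0.5  0.1]
56 [633.9 -39.6] 220.2
52 [632.7 -44.3] 217.4
48 [631.5 -48.7] 214.1
44 [630.3 -52.9] 210.6
40 [629.2 -56.9] 206.8
36 [628.2 -60.6] 202.7
32 [627.3 -64. ] 198.3
28 [626.5 -67.1] 193.7
24 [625.7 -69.8] 188.9
20 [625.  -72.3] 183.9
16 [624.5 -74.4] 178.8
12 [624.  -76.2] 173.5
8 [623.6 -77.6] 168.1
4 [623.3 -78.6] 162.6
0 [623.1 -79.3] 157.0
-1 [623.1 -79.4] 155.6
```

```bash
python3 -m jog '{"xyz":[[-0.23,-0.5,-0.1],[-0.2,-0.45,-0.12],[-0.1,-0.3,-0.15],[-0.06,-0.24,-0.16],[-0.06,-0.22,-0.17],[-0.06,-0.21,-0.18],[-0.06,-0.2,-0.19]],"angular":[[0,0,0],[0,0,0],[0,0,0],[0,0,0],[0,0,0],[0,0,0],[0,0,0]]}'; python3 lev.py|head -1
```

```text
time: 8.0
tool_pos: [625.7, -60.2, 200.7]
tcp_rot: [-3.138, 0.018, -0.271]
contact_force: [0.9, 3.2, 1.0]
grip_width: 0.6
x -2.6 y 43.5 z 200.7 R 79.3 a 34.7 yaw -0.271 F [0.9 3.2 1. ]
```

```bash
python3 -m jog '{"xyz":[[0,-0.16,-0.22],[0,-0.15,-0.23],[0,-0.13,-0.24],[0,-0.12,-0.25],[0,-0.1,-0.26],[-0.02,-0.09,-0.26]],"angular":[[0,0,0],[0,0,0],[0,0,0],[0,0,0],[0,0,0],[0,0,0]]}'; python3 lev.py|head -1
```

```text
time: 8.6
tool_pos: [623.7, -76.5, 169.3]
tcp_rot: [-3.139, 0.022, -0.271]
contact_force: [-1.3, 3.2, 2.4]
grip_width: 0.7
x -0.2 y 27.4 z 169.3 R 79.5 a 9.0 yaw -0.271 F [-1.3  3.2  2.4]
```

```bash
python3 -m jog '{"xyz":[[0,-0.04,-0.2],[0,-0.04,-0.2],[0,-0.03,-0.15]],"angular":[[0,0,0],[0,0,0],[0,0,0]]}'; python3 lev.py|head -1;python3 -m jog '{"xyz":[[0,0,-0.1],[0,0,-0.1]],"angular":[[0,0,0],[0,0,0]]}'; python3 lev.py|head -1
```

```text
time: 8.9
tool_pos: [623.6, -78.8, 157.2]
tcp_rot: [-3.139, 0.022, -0.271]
contact_force: [-2.6, 3.4, 6.0]
grip_width: 0.4
x 0.3 y 25.1 z 157.2 R 79.7 a 0.2 yaw -0.271 F [-2.6  3.4  6. ]
time: 9.1
tool_pos: [623.7, -78.8, 156.9]
tcp_rot: [-3.139, 0.019, -0.271]
contact_force: [-7.6, 2.7, 16.4]
grip_width: 0.4
x 0.4 y 25.1 z 156.9 R 79.7 a -0.0 yaw -0.271 F [-7.6  2.7 16.4]
```

```bash
python3 -m jog '{"xyz":[[0,0,-0.15],[0,0,-0.15]],"angular":[[0,0,0],[0,0,0]]}'; python3 lev.py|head -1;python3 -m jog '{"xyz":[[0,0,0.2],[0,0,0.8],[0,0,1],[0,0,1],[0,0,1],[-1,0,1],[-1,0,1],[-1,0,0.5],[-1,0,0],[-1,0,0]],"angular":[[0,0,0],[0,0,0],[0,0,0],[0,0,0],[0,0,0],[0,0,0],[0,0,0],[0,0,0],[0,0,0],[0,0,0]]}'
python3 -m jog '{"xyz":[[-1,0,0],[-1,0,0],[-1,0,0],[0,0,0],[0,0,0]],"angular":[[0,0,0],[0,0,0],[0,0,0],[0,0,0],[0,0,0]]}'
python3 - <<'E'
from plant import *
import cv2
for n in("top","side"):
    cv2.imwrite(f"pics/{n}3.png",capture(n)[:,:,::-1])
a=cv2.imread("pics/side3.png")[170:370,180:440]
cv2.imwrite("pics/s3c.png",cv2.resize(a,None,fx=3,fy=3))
a=cv2.imread("pics/top3.png")[115:315,220:460]
cv2.imwrite("pics/t3c.png",cv2.resize(a,None,fx=3,fy=3))
E
```

```text
time: 9.3
tool_pos: [623.7, -78.8, 156.9]
tcp_rot: [-3.139, 0.015, -0.27]
contact_force: [-9.1, 3.1, 20.6]
grip_width: 0.4
x 0.5 y 25.1 z 156.9 R 79.7 a -0.1 yaw -0.270 F [-9.1  3.1 20.6]
time: 10.3
tool_pos: [524.4, -84.5, 288.0]
tcp_rot: [3.135, 0.008, -0.271]
contact_force: [-0.5, -0.0, -0.3]
grip_width: 0.5
time: 10.8
tool_pos: [461.9, -87.1, 287.8]
tcp_rot: [3.131, 0.003, -0.273]
contact_force: [0.2, 0.9, 0.3]
grip_width: 0.2
```

View pics/s3c.png

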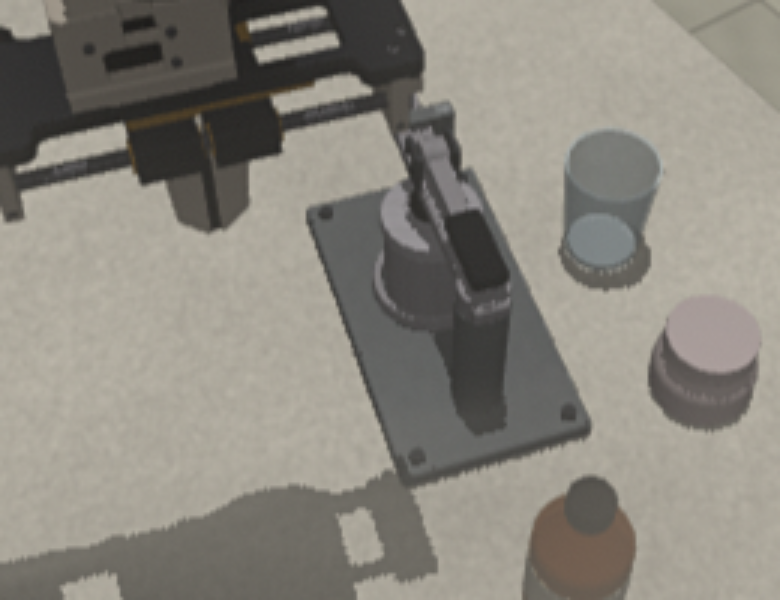

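View pics/t3c.png

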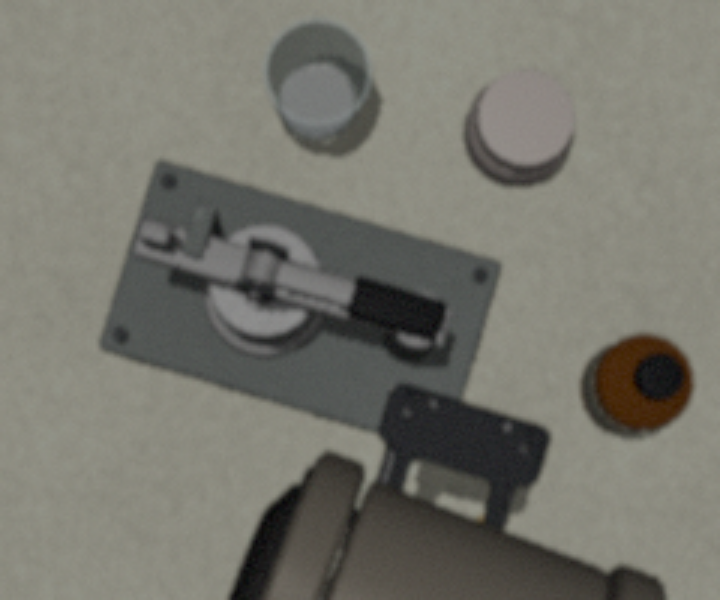

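Run:
```python
from h import *
O=np.array([616.7,-102.9]);ey=np.array([.263,.9648]);ex=np.array([.9648,-.263])
for nm,c,z in(("tab",(155,232),174),("grip",(398,306),157),("lid",(265,284),100)):
    v=onz("top",(220+c[0]/3,115+c[1]/3),z)[:2]-O;print(nm,v@ex,v@ey)
a,b=cv2.imread("pics/top0.png").astype(int),cv2.imread("pics/top3.png").astype(int)
d=abs(a-b).max(2)
for nm,(u,v,r) in dict(beaker=(327,143,20),tub=(394,157,20),bottle=(433,243,18)).items(): print(nm,(d[v-r:v+r,u-r:u+r]>25).sum())
# tab direction
```

```text
tab -0.5056851519763725 158.07338698681136
grip 1.0542747493600624 15.055751982550838
lid -2.898549801783929 94.25305327190459
beaker 0
tub 0
bottle 1
```

Everything checks out: the tab is at (−0.5, 158) mm and the grip at (1, 15) mm in the stand's frame, and the neighbours show no change. I'm handing the job in.

```bash
python3 -c "
from plant import bot
print(bot.close_job())"
```

```text
the job is handed in; nothing more can be done
None
```

The clamp is closed over the vessel and the job is handed in, at about 11 s of the 48 s allowed. No verdict was reported.

- **Strap:** With the fingers shut, I pushed the tab round to its stop, where the force rose to about 20 N sideways. The last top picture puts the tab 158 mm along the stand's y and 0.5 mm off its line; closed is x = 0, y = 158.
- **Lever:** I pressed the grip down only after that. It came up hard against its end at z = 156.9 mm with about 21 N. After I let go, the picture shows the lever lying level, with the grip at (1, 15) mm; fully down is (0, 15).
- **Vessel and neighbours:** The vessel's lid measures (−3, 94) mm against the nominal (0, 95). It is partly hidden by the strap, so I put the 3 mm down to reading error. In the top view the beaker, tub and bottle match the first picture.
- **Arm:** It ended clear of everything, with no more than about 1 N showing on the force reading.

No check failed. The pad's pressure on the lid could not be measured; I inferred it from the lever being fully down.

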